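Push jammed sleeves out of a rotor bucket and stand each in its row

TASK

The centrifuge bucket stands upside down on its ring stand with a sleeve, and a reducer nested in the sleeve, jammed inside: push them out downwards with the rod through the hole in the bucket's base, put the rod back in its stand, and lift the bucket off onto the middle of the rubber mat, still upside down. Then lift the sleeve off the reducer and stand it mouth down in the free place of the tray of plain wide sleeves, and the reducer likewise in the tray of narrow collared reducers. Drop and topple nothing, and leave the other things on the bench where they are.

Things in the scene. Friction and masses are not known exactly. Their poses are not given: they have to be found in the camera images.
- bucket: Aluminium centrifuge bucket, mouth down: round, 60 mm across (64 at the mouth), 88 mm high, 0.4 kg. Origin: centre of its mouth (underside), z up. The base, on top, is 8 mm thick with a 16 mm hole in its centre. Lugs at +y and -y (77 mm overall, 22 mm wide, 33 to 59 mm above the mouth): grip it across its x axis. Sprung rubber beads in the mouth hold the parts inside (see reducer).
- bucket_hole (a point): Centre of the access hole, at the outer face of the bucket's base, 88 mm above its mouth (102 mm above the bench on the ring stand).
- sleeve: Outer sleeve, white plastic, mouth down: plain cylinder 43 mm across, 66 mm long, bore 38 mm, closed end on top; 60 g. Origin: centre of its mouth, z along its axis. At the start inside the bucket on the reducer's collar, its top 10 to 13 mm below the base's outer face. It fits loosely over the reducer (1.5 mm play all round).
- reducer: Inner reducer, white plastic, mouth down: 63 mm long, body tapering from 35 to 30 mm (top), 49 mm collar 6 mm thick at its mouth; 50 g. Origin: centre of its underside. At the start nested in the sleeve, its collar held by the bucket's beads: about 10 N (up to 15) on the sleeve pushes it past; after 4 to 9 mm both drop free, 20 mm in all, onto the bench inside the ring, the sleeve on the collar.
- ring_stand: Grey plastic support ring, 86 mm across at its foot, open through to the bench (bore 52 mm). The bucket's mouth sits on a seat 14 mm above the bench inside a lip that ends 18 mm above the bench, 74 mm across. Origin: centre at bench height. Fixed.
- ring_seat (a point): Centre of the seat on the ring stand, 14 mm above the bench.
- rod: Push-out rod, upright in its stand: steel shaft 10 mm across and 75 mm long below a black round handle 22 mm across and 52 mm long. Origin: the shaft's lower tip; z along the rod to the handle. 90 g.
- rod_tip (a point): Lower tip of the push-out rod.
- rod_grip (a point): Middle of the rod's handle, 102 mm above its tip.
- rod_stand: Small weighted stand for the rod: disc 56 mm across and 8 mm thick with an upright tube (bore 15.6 mm, outside 23 mm, 26 mm at the rim with a 19 mm bore) whose open top is 56 mm above the bench. The rod stands loosely in it with its tip on the disc, 8 mm above the bench. Origin: centre at bench height. Fixed.
- mat: Thin black ribbed rubber mat, 116 mm square, 3 mm thick; the bucket goes on it. Origin: centre of its underside. Fixed.
- mat_top (a point): Centre of the mat's upper face.
- wide_tray: Low open steel draining tray, 68 mm (its x) by 204 mm (its y), rim 12 mm high, walls 4 mm, floor 4 mm above its underside. Origin: centre of its underside. Fixed. Two plain wide sleeves (43 mm) already stand mouth down at y = +2 and +64 mm; the place at its -y end (inner length to y = -98 mm) is free.
- wide_tray_free (a point): Middle of the free place in the tray of wide sleeves, on its floor, at y = -61 mm of the tray.
- narrow_tray: Low open steel draining tray, 68 mm (its x) by 204 mm (its y), rim 12 mm high, walls 4 mm, floor 4 mm above its underside. Origin: centre of its underside. Fixed. Two collared reducers (35 mm, collar 49 mm) already stand mouth down at y = +2 and +64 mm; the place at its -y end (inner length to y = -98 mm) is free.
- narrow_tray_free (a point): Middle of the free place in the tray of reducers, on its floor, at y = -61 mm of the tray.
- petri: Bystander: closed petri dish, 57 mm across, 14 mm high. Origin: centre of its underside.
- timer: Bystander: white bench timer, 62 x 62 x 14 mm. Origin: centre of its underside.
- marker: Bystander: red and white marker pen, 135 mm long, 16 mm high. Origin: centre of its underside.
- forceps: Bystander: steel forceps lying flat, 128 mm long, 8 mm high. Origin: centre of its underside.
- beaker: Bystander: glass beaker, 54 mm across, 68 mm high. Origin: centre of its underside.
Mind the look-alikes: they are no part of the job. What is shaped like the rod but blue or yellow is not meant.

How it is judged:
By the outcome, as a careful person would: the job done as asked, in the order asked, and still so for the second after the job is handed in, with the robot touching nothing.
It also fails if it takes over 72 s, if anything falls off the work surface, if the arm or the gripper's body presses on something with over 40 N, if the wrist force passes 120 N, or if a joint passes its speed limit or range.

ROBOT

A 6-joint arm with a two-finger parallel gripper is mounted at the origin on a cart in front of the work surface, level with it; the furniture and walls round the work are solid. World frame = base frame: x ahead of the robot, y to its left, z up, the work surface at z = 0. Lengths are in m, angles in rad, forces in N, time in s.
With the tool pointing down it reaches from about 0.4 to 0.825 m from the base axis. Payload 7 kg.
Tool frame: the origin (TCP) lies on the centre line of the jaws, within the pads' length; the fingertips stand tip_reach ahead of it and the grasp point (between the pads) is the TCP (tip_reach is the distance from the TCP to the fingertips, in m); z points along the fingers, y is the line along which they close (so a half turn about z gives the same grasp; the last joint's range is limited). The gripper opens to 88 mm and grips with 3 to 60 N. Pads are 19 mm wide; open, the fingers measure 130 mm over their backs; the gripper's body (78 mm by 193 mm) begins 47 mm behind the grasp point.
Start: joints at [-1.003, 0.359, 0.012, 0, -1.224, -0.288], TCP at [0.186, -0.649, 0.208] pointing down, gripper open.
Joint ranges: [-3.07, 3.07], [-1.43, 2.12], [-1.02, 1.25], [-3.03, 1.67], [-3.05, -0], [-3.03, 3.03]. Speed limits (rad/s): [2.39, 2.39, 3.01, 3.14, 3.14, 3.14].

INTERFACE

Orientations are given as [roll, pitch, yaw] about the fixed x, y, z axes, in that order (R = Rz(yaw) Ry(pitch) Rx(roll)).
In Python, from station import get_state, grab_frame, calibration, job_done, find_in, mark_of, tip_reach gives the robot as it stands.
- The arm moves only by the shell command python3 -m handwheel 'ROWS' [OPENING] [FORCE]. ROWS is JSON, a list of rows, each an object with "delta_pos": the shift along the world's x, y, z in units of 30 mm (1.0 is 30 mm), a list of three; "dr": the turn, a rotation vector about the world's x, y, z in degrees, a list of three. In form: [{"delta_pos": [tx, ty, tz], "dr": [rx, ry, rz]}, ...]. A call has 1 to 10 rows; each row shifts and turns the commanded pose from where the row before left it; what a row does not reach is not made up. A row lasts 1/10 s, in which the tool goes at most 50 mm and 8.59 degrees, less where a joint would pass 70% of its speed; a pose out of reach is approached as far as the arm can. A call is refused whole if a number of a shift passes 1 or a number of a turn 8.59, either way. A call with a gripper value outside its range is refused whole. OPENING is the closure, from -1 (fully open) to 1 (shut), set as the call begins (- or left out, the last holds). The fingers move at their own pace and stop on an object; FORCE is the grip in N (left out, the last holds). Time passes only in rows, so rows that do not move let the fingers close. It gives the time, the measured TCP pose, the force, the opening and the grip force at its end, in the units of the state.
- get_state(): the state, without advancing time (a new reading comes with each control period).
- grab_frame(name): name is "scene" or "top"; returns the picture (384x512x3 uint8, red, green, blue); there is no depth.
- calibration(name): a dict with "fx", "fy", "cx", "cy" (pixels), "extrinsics" (4x4, takes a point from world to camera coordinates). Camera axes: x right, y down, z forward; pixel columns grow to the right and rows downward; lengths in m; the calibration is good to about 2 mm. A picture is of the moment at which its call begins. calibration takes no time and is no camera call.
- job_done(): hands the job in; it is judged then, once.
Trained networks look in the newest picture that a camera, given by its name, has taken for a name from the list of things; names that differ only in an ending like _2 or _b are one class to them, and where a whole thing is asked for, a point or a joint stands for the part that bears it (a point fixed in the world has none). Each returns a list of dicts, best first, with "conf" (0 to 1); they miss things now and then, are a little off and sometimes report something else, mostly with a low value. They report only what shows in the picture. A call takes as long as a camera call. They do not tell look-alikes from the thing itself.
- find_in(camera, query): "location" ([column, row] in pixels, amid what is visible of it).
- mark_of(camera, query): "location" ([column, row] in pixels: a listed point, or the origin of a listed thing).
The state is a dict: "t": time; "q": joint angles; "qd": joint speeds; "joint_efforts": joint torques, N m; "eef_pos": TCP position; "ee_rot": TCP orientation; "force": force on the tool from outside, world axes, zero at the start; "moment": the same for the moment, N m; "width": finger opening in m; "gripper_force": force on a finger pad.
Only numpy, scipy, OpenCV 4.12 (cv2) and the standard library are available. Lean on these libraries where they do the work, as an engineer would, in place of code of your own. Each camera call takes 0.05 s, during which the arm holds its last target. There are 200 camera calls.

## Working session

There is one attempt and no reset: what is moved stays moved. The work goes in short steps, Python scripts to look and compute and a shell command to move; the robot and the scene stay as the last step left them, time stands still between calls to the robot, and variables do not carry over. Pictures are saved under pics/ and viewed, at most 10 in all, crops included, and the job is handed in when it is done.

```bash
ls; mkdir -p pics; cat > h.py <<'E'
import numpy as np, cv2, json
from station import *
def snap(n,f):
    im=grab_frame(n); cv2.imwrite('pics/'+f,cv2.cvtColor(im,cv2.COLOR_RGB2BGR)); return im
def ray(n,px):
    c=calibration(n);E=np.array(c['extrinsics']);R=E[:3,:3];t=E[:3,3]
    d=R.T@np.array([(px[0]-c['cx'])/c['fx'],(px[1]-c['cy'])/c['fy'],1]);return -R.T@t,d
def at_z(n,px,z):
    o,d=ray(n,px);return o+d*(z-o[2])/d[2]
def proj(n,p):
    c=calibration(n);E=np.array(c['extrinsics']);q=E[:3,:3]@np.array(p)+E[:3,3]
    return np.array([c['fx']*q[0]/q[2]+c['cx'],c['fy']*q[1]/q[2]+c['cy']])
def tri(px1,px2):
    o1,d1=ray('scene',px1);o2,d2=ray('top',px2)
    s=np.linalg.lstsq(np.stack([d1,-d2],1),o2-o1,rcond=None)[0]
    a=o1+s[0]*d1;b=o2+s[1]*d2;return (a+b)/2,np.linalg.norm(a-b)
E
python3 - <<'E'
from h import *
np.set_printoptions(precision=3,suppress=True)
for n in('scene','top'):
    snap(n,n+'0.png');c=calibration(n);print(n,c['fx'],ray(n,(256,192)))
H=dict(bucket_hole=.102,ring_seat=.014,rod_grip=.11,rod_tip=.008,rod_stand=0,mat_top=.003,wide_tray_free=.004,narrow_tray_free=.004,wide_tray=0,narrow_tray=0,bucket=.014,ring_stand=0)
for q,z in H.items():
    for n in('scene','top'):
        for d in mark_of(n,q)[:3]: print(q,n,np.round(d['location'],1),round(d['conf'],2),at_z(n,d['location'],z))
s=get_state();print(s['t'],s['eef_pos'],s['ee_rot'],tip_reach,s['width'])
E
```

```text
pics
scene 362.18794080814126 (array([ 0.222, -0.56 ,  0.541]), array([ 0.399,  0.749, -0.53 ]))
top 457.384624236707 (array([0.486, 0.089, 1.137]), array([ 0.086, -0.019, -0.996]))
bucket_hole scene [220.  207.4] 0.63 [0.457 0.048 0.102]
bucket_hole top [265.8 244. ] 0.8 [0.457 0.05  0.102]
bucket_hole top [284.1 159.5] 0.33 [0.648 0.002 0.102]
ring_seat scene [228.5 236.5] 0.78 [0.471 0.051 0.014]
ring_seat top [265.2 243.6] 0.77 [0.455 0.048 0.014]
ring_seat top [265.  243.6] 0.73 [0.455 0.049 0.014]
rod_grip scene [240.6 254.6] 0.69 [ 0.422 -0.117  0.11 ]
rod_grip scene [266.2 221. ] 0.67 [ 0.511 -0.056  0.11 ]
rod_grip scene [351.6 217. ] 0.67 [ 0.663 -0.135  0.11 ]
rod_grip top [309.6 217.8] 0.71 [ 0.513 -0.05   0.11 ]
rod_grip top [337.3 248. ] 0.66 [ 0.443 -0.109  0.11 ]
rod_grip top [347.6 181. ] 0.64 [ 0.593 -0.139  0.11 ]
rod_tip scene [323.5 272.1] 0.88 [ 0.589 -0.149  0.008]
rod_tip scene [246.  292.9] 0.7 [ 0.429 -0.115  0.008]
rod_tip scene [267.3 227.5] 0.16 [0.568 0.039 0.008]
rod_tip top [309.9 220.4] 0.57 [ 0.509 -0.064  0.008]
rod_tip top [327.8 247.5] 0.52 [ 0.44
[... 629 characters left out ...]
89 [0.458 0.252 0.004]
narrow_tray_free top [186.8 183.1] 0.5 [0.61  0.238 0.004]
wide_tray scene [237.7 180.2] 0.57 [0.616 0.292 0.   ]
wide_tray top [160.7 181.4] 0.72 [0.617 0.303 0.   ]
narrow_tray scene [186.3 193.8] 0.86 [0.459 0.302 0.   ]
narrow_tray scene [353.4 214. ] 0.69 [ 0.787 -0.02   0.   ]
bucket scene [222.8 241.9] 0.87 [0.452 0.04  0.014]
bucket scene [311.  225.5] 0.54 [ 0.656 -0.016  0.014]
bucket scene [226.2 238.6] 0.39 [0.463 0.047 0.014]
bucket top [265.6 244.5] 0.66 [0.453 0.047 0.014]
ring_stand scene [222.7 245.4] 0.73 [0.452 0.045 0.   ]
ring_stand top [262.6 239.6] 0.56 [0.465 0.054 0.   ]
1.3 [ 0.186 -0.649  0.208] [ 3.142 -0.    -2.862] 0.019 0.0880675154944501
```

```bash
python3 - <<'E'
import cv2,numpy as np
a=cv2.imread('pics/scene0.png')[150:330,130:410];b=cv2.imread('pics/top0.png')[100:310,110:390]
a=cv2.resize(a,None,fx=2.6,fy=2.6,interpolation=2);b=cv2.resize(b,None,fx=2.6,fy=2.6,interpolation=2)
cv2.imwrite('pics/a.png',a);cv2.imwrite('pics/b.png',b)
E
```

```text
(no output)
```

View pics/a.png

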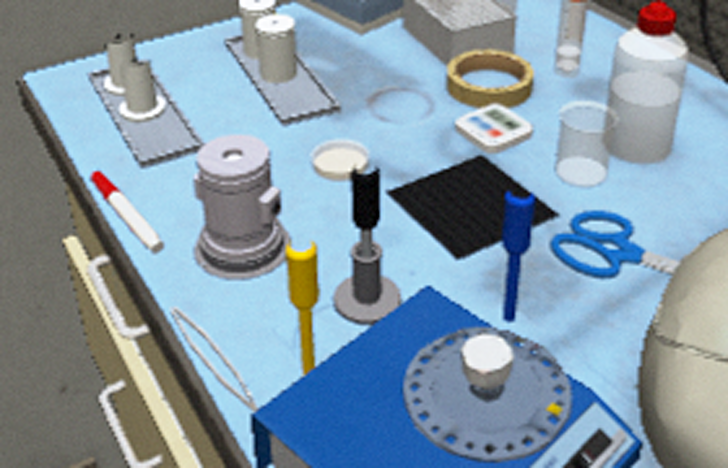

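View pics/b.png

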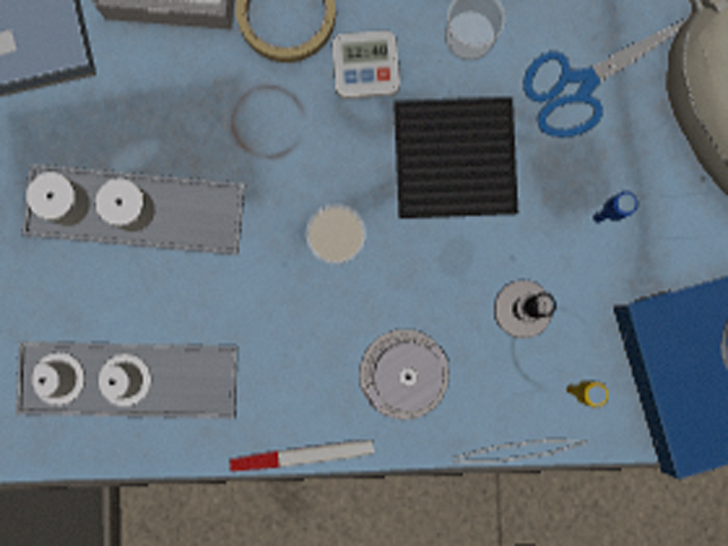

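The black rod (top ≈(316,217), scene ≈(271,226)) is ours. The bucket is at top (266,244), the mat at (285,159), and both trays have their free end toward -y. The lug direction needs a zoom.

```bash
python3 - <<'E'
from h import *
np.set_printoptions(precision=4,suppress=True)
a=cv2.imread('pics/scene0.png');b=cv2.imread('pics/top0.png')
z=lambda im,x,y,w,h:cv2.resize(im[y:y+h,x:x+w],None,fx=6.6,fy=6.6,interpolation=cv2.INTER_CUBIC)
cv2.imwrite('pics/z.png',np.vstack([np.hstack([z(a,195,195,60,65),z(b,240,216,60,65)][:2])]))
# fits in top view
g=cv2.cvtColor(b,cv2.COLOR_BGR2HSV)
def blob(mask,seed,nm):
    n,l,s,c=cv2.connectedComponentsWithStats(mask.astype(np.uint8))
    k=l[seed[1],seed[0]];
    if k==0: print(nm,'none');return
    pts=np.argwhere(l==k)[:,::-1].astype(np.float32);return pts
V=g[...,2].astype(int);S=g[...,1]
m=blob((V<75),(285,150),'mat');r=cv2.minAreaRect(m);print('mat',r)
for p in cv2.boxPoints(r):print(at_z('top',p,.003))
print('matc',at_z('top',r[0],.003))
for nm,seed in(('wide',(187,180)),('narrow',(180,245))):
    m=blob(S<70,seed,nm);
    if m is None:continue
    r=cv2.minAreaRect(m);print(nm,r,len(m))
    P=np.array([at_z('top',p,.008) for p in cv2.boxPoints(r)]);print(P[:,:2])
for n,bx in(('top',(295,205,330,232)),('scene',(258,205,282,245))):
    im={'top':b,'scene':a}[n];x0,y0,x1,y1=bx
    q=np.argwhere(cv2.cvtColor(im,cv2.COLOR_BGR2GRAY)[y0:y1,x0:x1]<50)[:,::-1]+[x0,y0];print(n,'black',q.mean(0),q.min(0),q.max(0))
for c in[(.512,-.062)]:
    for n in('top','scene'):print(n,[proj(n,(*c,zz)).round(1) for zz in(.008,.083,.109,.135)])
print(mark_of('scene','mat_top')[0],[ (d['location'],d['conf']) for d in find_in('scene','rod')])
E
```

```text
mat ((284.7433776855469, 160.09811401367188), (45.08783721923828, 45.86970901489258), 87.51044464111328)
[0.7177 0.0509 0.003 ]
[ 0.7199 -0.0648  0.003 ]
[ 0.6057 -0.0654  0.003 ]
[0.6038 0.0494 0.003 ]
matc [ 0.6616 -0.0074  0.003 ]
wide ((255.5, 191.5), (383.0, 511.0), 90.0) 185529
[[ 1.0886  0.701 ]
 [ 1.0653 -0.61  ]
 [ 0.1006 -0.5383]
 [ 0.1456  0.6867]]
narrow ((255.5, 191.5), (383.0, 511.0), 90.0) 185529
[[ 1.0886  0.701 ]
 [ 1.0653 -0.61  ]
 [ 0.1006 -0.5383]
 [ 0.1456  0.6867]]
top black [314.0192 218.    ] [307 213] [323 221]
scene black [270.6524 226.3095] [265 215] [281 238]
top [array([309. , 219.1]), array([313.3, 218.2]), array([314.9, 217.9]), array([316.6, 217.5])]
scene [array([269. , 260.9]), array([268.4, 233.1]), array([268.2, 222.7]), array([268., 212.])]
{'location': [308.8, 227.1], 'conf': 0.85} [([245.7, 261.2], 0.78), ([327.5, 242.1], 0.69), ([271.7, 229.1], 0.59)]
```

View pics/z.png

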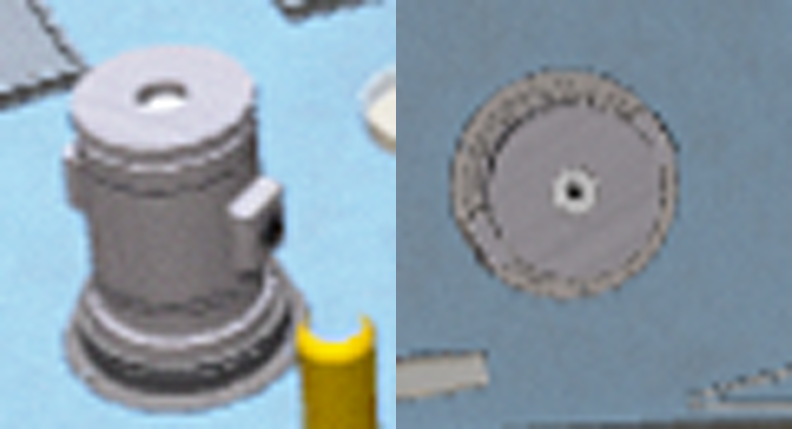

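```bash
python3 - <<'E'
from h import *
np.set_printoptions(precision=4,suppress=True)
print('hole',at_z('top',(240+575/6.6,216+191/6.6),.100),at_z('scene',(219.7,209.4),.102),tri((219.7,209.4),(240+575/6.6,216+191/6.6)))
print('ringfoot centre top',at_z('top',(240+565/6.6,216+183/6.6),.009))
print('rod grip',at_z('top',(314.5,217.8),.109),at_z('scene',(270.7,226),.109),tri((270.7,226),(314.5,217.8)))
f=lambda x,y:(110+x/2.6,100+y/2.6)
print('stand disc',at_z('top',f(523,308),.004),at_z('scene',(130+367/2.6,150+299/2.6),.008))
for nm,P in(('wide',[(30,165),(244,183),(238,253),(22,235)]),('narrow',[(20,342),(238,346),(236,416),(18,413)])):
    W=np.array([at_z('top',f(*p),.012)[:2] for p in P]);c=W.mean(0);print(nm,W.round(3).tolist(),c)
    y=(W[0]+W[3]-W[1]-W[2]);print(np.linalg.norm(y)/2,np.linalg.norm(W[0]+W[1]-W[2]-W[3])/2);y/=np.linalg.norm(y);print('yaw',np.degrees(np.arctan2(-y[0],y[1])),'free',c-.061*y, 'objs',c+.002*y,c+.064*y)
C=np.array([.456,.048])
h=proj('scene',(*C,.102));obs=np.array([219.7,209.4])
print('obs R',np.array([237.6,222.7])-obs,'L',np.array([205,217.7])-obs,'R inner-left top',np.array([195+230/6.6,195+212/6.6])-obs)
for yw in range(-90,90,10):
    r=np.radians(yw);ux=np.array([np.cos(r),np.sin(r)]);uy=np.array([-ux[1],ux[0]])
    out=[]
    for s in(1,-1):
        q=np.array([proj('scene',(*(C+s*uy*yy+ux*xx),.073))-h for yy in(.0385,) for xx in(-.011,.011)]);out+=[q.round(1).tolist()]
    print(yw,out)
E
```

```text
hole [ 0.4503 -0.0886  0.1   ] [0.4532 0.0416 0.102 ] (array([ 0.4334, -0.0681,  0.1775]), np.float64(0.04168347682440304))
ringfoot centre top [ 0.4503 -0.1005  0.009 ]
rod grip [ 0.5122 -0.061   0.109 ] [ 0.5107 -0.0736  0.109 ] (array([ 0.5144, -0.0633,  0.1005]), np.float64(0.004271533470308404))
stand disc [ 0.5135 -0.068   0.004 ] [ 0.5094 -0.0751  0.008 ]
wide [[0.662, 0.397], [0.64, 0.195], [0.573, 0.202], [0.596, 0.404]] [0.6177 0.2993]
0.2037639627623933 0.06694593523796318
yaw -6.375057125194585 free [0.611  0.2387] objs [0.618  0.3013] [0.6248 0.3629]
narrow [[0.495, 0.407], [0.485, 0.203], [0.42, 0.206], [0.429, 0.409]] [0.4575 0.3064]
0.20334285507335517 0.06565950561210868
yaw -2.648371506123884 free [0.4547 0.2455] objs [0.4576 0.3084] [0.4604 0.3703]
obs R [17.9 13.3] L [-14.7   8.3] R inner-left top [10.1485 17.7212]
-90 [[[14.7, 3.1], [19.1, 7.9]], [[-17.1, 13.9], [-13.2, 19.2]]]
-80 [[[12.4, 2.0], [18.2, 6.2]], [[-16.5, 15.8], [-10.9, 20.4]]]
-70 [[[9.8, 1.2], [16.9, 4.7]], [[-15.3, 17.4], [-8.2, 21.4]]]
-60 [[[7.0, 0.7], [15.1, 3.3]], [[-13.6, 19.0], [-5.2, 22.0]
[... 180 characters left out ...]
21.6]]]
-20 [[[-5.0, 1.7], [4.6, 0.5]], [[-2.6, 22.2], [7.8, 20.8]]]
-10 [[[-7.8, 2.7], [1.6, 0.6]], [[0.7, 22.2], [10.8, 19.7]]]
0 [[[-10.4, 3.9], [-1.5, 0.9]], [[4.0, 21.8], [13.4, 18.4]]]
10 [[[-12.6, 5.3], [-4.5, 1.6]], [[7.2, 21.0], [15.6, 16.8]]]
20 [[[-14.5, 6.9], [-7.3, 2.5]], [[10.2, 20.0], [17.4, 15.0]]]
30 [[[-15.9, 8.7], [-9.9, 3.6]], [[12.9, 18.6], [18.6, 13.2]]]
40 [[[-16.8, 10.5], [-12.2, 5.0]], [[15.3, 17.1], [19.3, 11.3]]]
50 [[[-17.2, 12.4], [-14.2, 6.6]], [[17.1, 15.4], [19.4, 9.4]]]
60 [[[-17.1, 14.3], [-15.7, 8.3]], [[18.4, 13.5], [19.0, 7.6]]]
70 [[[-16.3, 16.1], [-16.7, 10.2]], [[19.2, 11.6], [18.0, 5.9]]]
80 [[[-15.0, 17.7], [-17.2, 12.1]], [[19.4, 9.7], [16.6, 4.4]]]
```

```bash
python3 - <<'E'
from h import *
np.set_printoptions(precision=4,suppress=True)
t=(240+179/6.6,216+191/6.6)
print('hole',at_z('top',t,.100),at_z('scene',(219.7,209.4),.102),tri((219.7,209.4),t))
print('ring',at_z('top',(240+169/6.6,216+183/6.6),.009))
print('rodtop',at_z('top',(110+540/2.6,100+305/2.6),.109), tri((270.7,226),(110+540/2.6,100+305/2.6)))
a=cv2.imread('pics/scene0.png');b=cv2.imread('pics/top0.png');cv2.imwrite('pics/full.png',np.hstack([a[:, 100:],b[:,112:]])[::1, ::1][:, :800])
E
```

```text
hole [0.4544 0.0473 0.1   ] [0.4532 0.0416 0.102 ] (array([0.4548, 0.047 , 0.0981]), np.float64(0.0009041013985586787))
ring [0.4547 0.0472 0.009 ]
rodtop [ 0.5131 -0.0683  0.109 ] (array([ 0.5133, -0.069 ,  0.1049]), np.float64(0.00019876712945783175))
```

View pics/full.png

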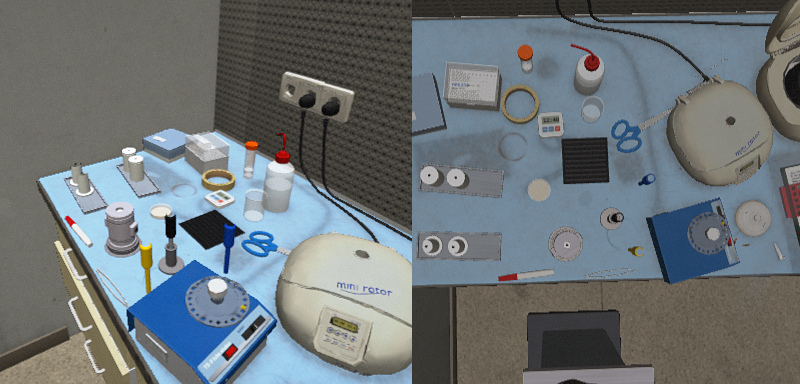

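```bash
python3 -m handwheel '[{"delta_pos":[0,0,1],"dr":[0,0,8]},{"delta_pos":[0,0,1],"dr":[0,0,8]},{"delta_pos":[0,0,1],"dr":[0,0,8]},{"delta_pos":[0,0,1],"dr":[0,0,8]},{"delta_pos":[0.3,0.8,0.5],"dr":[0,0,8]},{"delta_pos":[0.3,0.9,0],"dr":[0,0,8]}]' -0.05 10
```

```text
t: 2.0
eef_pos: [0.2046, -0.5986, 0.3457]
ee_rot: [-3.139, -0.002, -2.02]
force: [0.3, 0.0, -0.7]
width: 0.0479
gripper_force: 0.0
```

The rotor and the blue vortexer are low enough to cross at 0.34 m. I'm going to the rod.

```bash
python3 -m handwheel '[{"delta_pos":[0.57,0.98,0],"dr":[0,0,2.6]},{"delta_pos":[0.57,0.98,0],"dr":[0,0,2.6]},{"delta_pos":[0.57,0.98,0],"dr":[0,0,2.6]},{"delta_pos":[0.57,0.98,0],"dr":[0,0,2.6]},{"delta_pos":[0.57,0.98,0],"dr":[0,0,2.6]},{"delta_pos":[0.57,0.98,0],"dr":[0,0,2.6]},{"delta_pos":[0.57,0.98,0],"dr":[0,0,2.6]},{"delta_pos":[0.57,0.98,0],"dr":[0,0,2.6]},{"delta_pos":[0.57,0.98,0],"dr":[0,0,2.6]},{"delta_pos":[0.57,0.98,0],"dr":[0,0,2.6]}]'
python3 -m handwheel '[{"delta_pos":[0.57,0.98,0],"dr":[0,0,0]},{"delta_pos":[0.57,0.98,0],"dr":[0,0,0]},{"delta_pos":[0.57,0.98,0],"dr":[0,0,0]},{"delta_pos":[0.57,0.98,-0.3],"dr":[0,0,0]},{"delta_pos":[0.57,0.98,-0.6],"dr":[0,0,0]},{"delta_pos":[0.57,0.98,-0.6],"dr":[0,0,0]},{"delta_pos":[0.57,0.98,-0.6],"dr":[0,0,0]},{"delta_pos":[0.57,0.9,-0.6],"dr":[0,0,0]},{"delta_pos":[0.04,0,-0.8],"dr":[0,0,0]},{"delta_pos":[0,0,0],"dr":[0,0,0]}]'
```

```text
t: 3.0
eef_pos: [0.3758, -0.3025, 0.3437]
ee_rot: [-3.141, -0.0, -1.568]
force: [0.8, -0.6, 0.2]
width: 0.0458
gripper_force: 0.0
t: 4.0
eef_pos: [0.5118, -0.0702, 0.2353]
ee_rot: [3.136, -0.0, -1.569]
force: [-0.4, -0.5, -0.9]
width: 0.0461
gripper_force: 0.0
```

```bash
python3 -m handwheel '[{"delta_pos":[0.03,0.04,-0.8],"dr":[0,0,0]},{"delta_pos":[0,0,-0.8],"dr":[0,0,0]},{"delta_pos":[0,0,-0.8],"dr":[0,0,0]},{"delta_pos":[0,0,-0.8],"dr":[0,0,0]},{"delta_pos":[0,0,-0.6],"dr":[0,0,0]},{"delta_pos":[0,0,-0.47],"dr":[0,0,0]},{"delta_pos":[0,0,0],"dr":[0,0,0]}]'
python3 - <<'E'
from h import *
a=snap('scene','s1.png');b=snap('top','t1.png')
z=lambda im,x,y,w,h:cv2.resize(im[y:y+h,x:x+w],None,fx=4,fy=4,interpolation=cv2.INTER_CUBIC)
cv2.imwrite('pics/v1.png',np.hstack([z(a,220,165,100,110),z(b,260,160,100,110)])[...,::-1])
for n in('scene','top'):print(n,proj(n,(.513,-.069,.11)))
E
```

```text
t: 4.7
eef_pos: [0.5134, -0.0704, 0.1098]
ee_rot: [3.14, -0.0, -1.571]
force: [0.2, -0.6, -0.0]
width: 0.0461
gripper_force: 0.0
scene [270.47789523 223.99230557]
top [318.07108819 217.34407688]
```

View pics/v1.png

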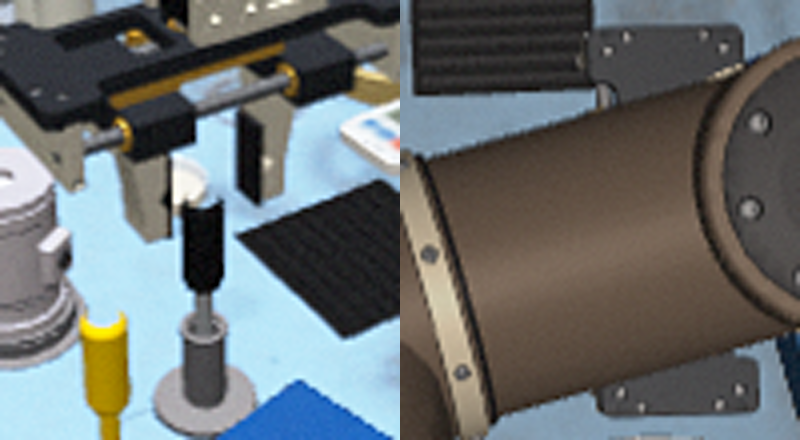

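```bash
python3 - <<'E'
from h import *
s=get_state();print(s['eef_pos'],s['ee_rot'],tip_reach,s['q'])
Z=lambda p:((np.array(p)-[220,165])*4).round(0)
for x in(.513-.023,.513+.023,.513-.044,.513+.044):
  for y in(-.0795,-.0605):print(x,y,Z(proj('scene',(x,y,.091))),Z(proj('scene',(x,y,.111))),Z(proj('scene',(x,y,.131))))
print('body corners',[((proj('top',(.513+i*.0965,-.07+j*.039,.17))-[260,160])*4).round() for i in(-1,1) for j in(-1,1)])
E
```

```text
[ 0.51485441 -0.07013035  0.11151885] [-3.14053645e+00 -2.10081944e-04 -1.57049553e+00] 0.019 [ 2.43060963e-01  1.91072815e-01 -4.62224394e-01  5.76961750e-04
 -9.16524468e-01 -2.43110962e-01]
0.49 -0.0795 [173. 294.] [172. 261.] [171. 227.]
0.49 -0.0605 [154. 273.] [153. 241.] [151. 207.]
0.536 -0.0795 [253. 262.] [253. 230.] [253. 197.]
0.536 -0.0605 [232. 243.] [232. 211.] [232. 178.]
0.46900000000000003 -0.0795 [135. 308.] [134. 276.] [132. 242.]
0.46900000000000003 -0.0605 [117. 287.] [115. 255.] [113. 221.]
0.557 -0.0795 [288. 249.] [288. 217.] [289. 184.]
0.557 -0.0605 [267. 230.] [267. 198.] [268. 165.]
body corners [array([333., 407.]), array([185., 412.]), array([317.,  43.]), array([171.,  47.])]
```

Expected fingertips at z≈0.09 but the picture shows them near z≈0.13, with the tip bottoms at zoom (150,240) and (265,200). I'm checking whether the picture was stale.

```bash
python3 - <<'E'
from h import *
o=cv2.imread('pics/s1.png')[...,::-1]
a=snap('scene','s2.png');d=np.abs(a.astype(int)-o).sum(2);print(d[165:275,220:320].mean(),(d>60).sum());s=get_state();print(s['t'],s['eef_pos'])
z=lambda im,x,y,w,h:cv2.resize(im[y:y+h,x:x+w],None,fx=7,fy=7,interpolation=cv2.INTER_CUBIC)
im=a.copy()
cv2.imwrite('pics/v2.png',z(im,220,165,100,85)[...,::-1])
E
```

```text
27.764818181818182 3354
4.85 [ 0.51513368 -0.07001276  0.11176961]
```

View pics/v2.png

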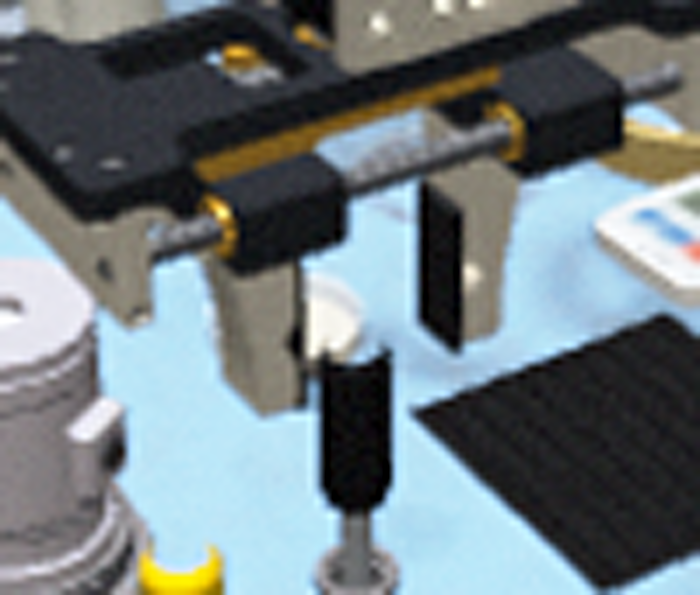

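The fingertips really are about 38 mm higher than the reported TCP minus tip_reach (the body hangs well over 45 mm above the handle top). I'll trust the vision and descend 36 mm while watching the force.

```bash
python3 -m handwheel '[{"delta_pos":[0,0,-0.4],"dr":[0,0,0]},{"delta_pos":[0,0,-0.4],"dr":[0,0,0]},{"delta_pos":[0,0,0],"dr":[0,0,0]}]'
python3 -m handwheel '[{"delta_pos":[0,0,-0.2],"dr":[0,0,0]},{"delta_pos":[0,0,-0.2],"dr":[0,0,0]},{"delta_pos":[0,0,0],"dr":[0,0,0]}]'
python3 - <<'E'
from h import *
a=snap('scene','s3.png')
z=lambda im,x,y,w,h:cv2.resize(im[y:y+h,x:x+w],None,fx=6,fy=6,interpolation=cv2.INTER_CUBIC)
cv2.imwrite('pics/v3.png',z(a,225,175,90,90)[...,::-1]);print(get_state()['eef_pos'])
E
```

```text
t: 5.15
eef_pos: [0.5129, -0.0699, 0.0845]
ee_rot: [3.139, -0.0, -1.571]
force: [-0.8, -0.9, -0.3]
width: 0.0465
gripper_force: 0.0
t: 5.45
eef_pos: [0.5137, -0.0698, 0.0733]
ee_rot: [3.14, -0.0, -1.57]
force: [-0.2, -0.4, -0.1]
width: 0.0459
gripper_force: 0.0
[ 0.51399224 -0.0698014   0.07380071]
```

View pics/v3.png

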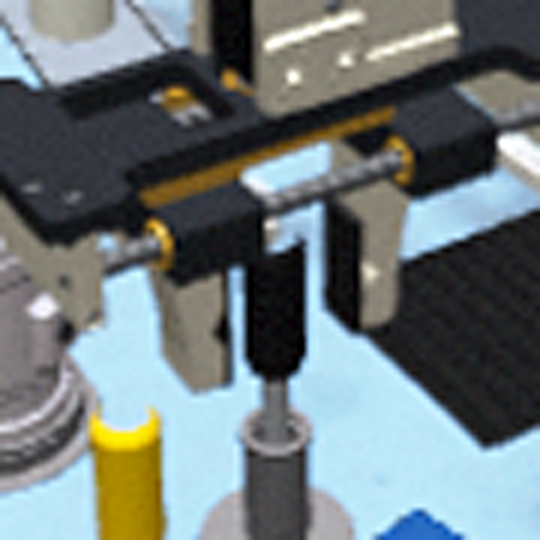

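Handle is between the fingers, tips near its lower end (z≈0.09). Closing.

```bash
python3 -m handwheel '[{"delta_pos":[0,0,0],"dr":[0,0,0]},{"delta_pos":[0,0,0],"dr":[0,0,0]},{"delta_pos":[0,0,0],"dr":[0,0,0]},{"delta_pos":[0,0,0],"dr":[0,0,0]},{"delta_pos":[0,0,0],"dr":[0,0,0]}]' 1 45
python3 - <<'E'
from h import *
s=get_state();print({k:np.round(s[k],4) for k in('t','eef_pos','force','moment','width','gripper_force')})
E
```

```text
t: 6.0
eef_pos: [0.5145, -0.0697, 0.0745]
ee_rot: [-3.141, 0.0, -1.57]
force: [0.6, 0.6, 0.5]
width: 0.0209
gripper_force: 44.9
{'t': np.float64(6.0), 'eef_pos': array([ 0.5145, -0.0697,  0.0745]), 'force': array([0.6175, 0.5915, 0.5192]), 'moment': array([ 0.0414,  0.0521, -0.0108]), 'width': np.float64(0.0209), 'gripper_force': np.float64(44.9499)}
```

```bash
python3 -m handwheel '[{"delta_pos":[0,0,0.3],"dr":[0,0,0]},{"delta_pos":[0,0,0.6],"dr":[0,0,0]},{"delta_pos":[0,0,0.8],"dr":[0,0,0]},{"delta_pos":[0,0,0.8],"dr":[0,0,0]},{"delta_pos":[0,0,0.8],"dr":[0,0,0]},{"delta_pos":[0,0,0.7],"dr":[0,0,0]},{"delta_pos":[0,0,0],"dr":[0,0,0]}]'
python3 -m handwheel '[{"delta_pos":[-0.35,0.7,0],"dr":[0,0,0]},{"delta_pos":[-0.4,0.8,0],"dr":[0,0,0]},{"delta_pos":[-0.4,0.8,0],"dr":[0,0,0]},{"delta_pos":[-0.4,0.8,0],"dr":[0,0,0]},{"delta_pos":[-0.4,0.78,0],"dr":[0,0,0]},{"delta_pos":[0,0,0],"dr":[0,0,0]},{"delta_pos":[0,0,0],"dr":[0,0,0]},{"delta_pos":[0,0,0],"dr":[0,0,0]}]'
python3 - <<'E'
from h import *
a=snap('scene','s4.png');b=snap('top','t4.png')
z=lambda im,x,y,w,h:cv2.resize(im[y:y+h,x:x+w],None,fx=8,fy=8,interpolation=cv2.INTER_CUBIC)
cv2.imwrite('pics/v4.png',z(a,190,155,60,70)[...,::-1]);print(get_state()['eef_pos'])
for q in('rod_tip','bucket_hole','rod_grip'):
  for n in('scene','top'):print(n,q,[(np.round(d['location'],1),round(d['conf'],2)) for d in mark_of(n,q)[:4]])
print(proj('scene',(.4547,.047,.102)),proj('scene',(.4547,.047,.128)))
E
```

```text
t: 6.7
eef_pos: [0.516, -0.0697, 0.198]
ee_rot: [-3.136, 0.0, -1.57]
force: [0.9, -0.5, -1.1]
width: 0.021
gripper_force: 44.9
t: 7.5
eef_pos: [0.4558, 0.0463, 0.1942]
ee_rot: [3.141, -0.0, -1.57]
force: [0.3, 0.4, -0.8]
width: 0.0208
gripper_force: 44.9
[0.45590202 0.046061   0.19406274]
scene rod_tip [(array([218.2, 199.4]), 0.91), (array([321.8, 273.7]), 0.79), (array([246.2, 293.7]), 0.61)]
top rod_tip [(array([339.8, 184.5]), 0.63)]
scene bucket_hole [(array([217.9, 208.4]), 0.59), (array([178.2, 232.9]), 0.45)]
top bucket_hole []
scene rod_grip [(array([211.2, 155.4]), 0.87), (array([243.5, 256.4]), 0.75), (array([260.2, 211.2]), 0.63), (array([329.3, 235.9]), 0.55)]
top rod_grip [(array([340.6, 252. ]), 0.55), (array([347.1, 180.4]), 0.44)]
[219.30946304 207.95796928] [218.22683599 197.80102416]
```

View pics/v4.png

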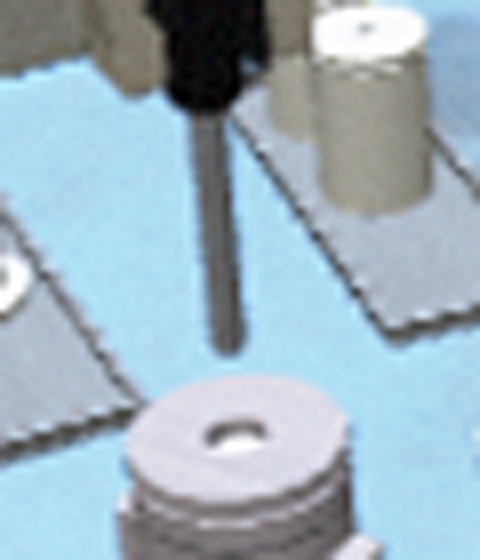

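The rod hangs vertical, tip at (218.6,198.4) above the hole at (219.7,209.5), aligned within about 2 mm. I'll shift slightly toward the camera and descend carefully.

```bash
python3 -m handwheel '[{"delta_pos":[-0.03,-0.04,-0.2],"dr":[0,0,0]},{"delta_pos":[0,0,-0.25],"dr":[0,0,0]},{"delta_pos":[0,0,-0.2],"dr":[0,0,0]},{"delta_pos":[0,0,-0.1],"dr":[0,0,0]},{"delta_pos":[0,0,-0.05],"dr":[0,0,0]},{"delta_pos":[0,0,-0.05],"dr":[0,0,0]},{"delta_pos":[0,0,-0.05],"dr":[0,0,0]},{"delta_pos":[0,0,-0.05],"dr":[0,0,0]},{"delta_pos":[0,0,0],"dr":[0,0,0]}]'
```

```text
t: 8.8
eef_pos: [0.4548, 0.0454, 0.1656]
ee_rot: [3.141, -0.0, -1.57]
force: [0.4, -0.1, -0.8]
width: 0.0214
gripper_force: 44.9
```

```bash
python3 -m handwheel '[{"delta_pos":[0,0,-0.07],"dr":[0,0,0]},{"delta_pos":[0,0,-0.07],"dr":[0,0,0]},{"delta_pos":[0,0,0],"dr":[0,0,0]}]'
```

```text
t: 9.1
eef_pos: [0.4547, 0.0454, 0.1612]
ee_rot: [3.141, -0.0, -1.57]
force: [-0.5, 0.3, -1.4]
width: 0.0208
gripper_force: 44.9
```

```bash
python3 -m handwheel '[{"delta_pos":[0,0,-0.06],"dr":[0,0,0]},{"delta_pos":[0,0,-0.06],"dr":[0,0,0]},{"delta_pos":[0,0,-0.06],"dr":[0,0,0]},{"delta_pos":[0,0,0],"dr":[0,0,0]}]'
```

```text
t: 9.5
eef_pos: [0.4561, 0.0457, 0.157]
ee_rot: [-3.139, 0.0, -1.57]
force: [1.5, -0.0, 2.8]
width: 0.0209
gripper_force: 45.0
```

```bash
python3 -m handwheel '[{"delta_pos":[0,0,-0.06],"dr":[0,0,0]},{"delta_pos":[0,0,-0.06],"dr":[0,0,0]},{"delta_pos":[0,0,0],"dr":[0,0,0]}]'
```

```text
t: 9.8
eef_pos: [0.4574, 0.0462, 0.1546]
ee_rot: [-3.136, 0.001, -1.569]
force: [0.5, 0.2, 9.9]
width: 0.021
gripper_force: 45.0
```

```bash
python3 -m handwheel '[{"delta_pos":[0,0,-0.06],"dr":[0,0,0]},{"delta_pos":[0,0,-0.06],"dr":[0,0,0]},{"delta_pos":[0,0,0],"dr":[0,0,0]}]'
```

```text
t: 10.1
eef_pos: [0.4573, 0.0462, 0.151]
ee_rot: [-3.136, 0.001, -1.569]
force: [1.8, 0.7, 8.9]
width: 0.021
gripper_force: 45.0
```

```bash
python3 -m handwheel '[{"delta_pos":[0,0,-0.06],"dr":[0,0,0]},{"delta_pos":[0,0,-0.06],"dr":[0,0,0]},{"delta_pos":[0,0,0],"dr":[0,0,0]}]'
```

```text
t: 10.4
eef_pos: [0.4541, 0.0452, 0.1446]
ee_rot: [3.14, -0.0, -1.571]
force: [-0.9, -0.4, -1.2]
width: 0.0207
gripper_force: 44.9
```

```bash
python3 -m handwheel '[{"delta_pos":[0,0,-0.06],"dr":[0,0,0]},{"delta_pos":[0,0,-0.06],"dr":[0,0,0]},{"delta_pos":[0,0,0],"dr":[0,0,0]}]'
```

```text
t: 10.7
eef_pos: [0.4545, 0.0453, 0.1412]
ee_rot: [3.141, -0.0, -1.57]
force: [-0.5, -0.4, -1.4]
width: 0.0209
gripper_force: 44.9
```

```bash
python3 -m handwheel '[{"delta_pos":[0,0,0.3],"dr":[0,0,0]},{"delta_pos":[0,0,0.5],"dr":[0,0,0]},{"delta_pos":[0,0,0.55],"dr":[0,0,0]},{"delta_pos":[0,0,0.4],"dr":[0,0,0]},{"delta_pos":[0.43,-0.76,0],"dr":[0,0,0]},{"delta_pos":[0.4,-0.8,0],"dr":[0,0,0]},{"delta_pos":[0.4,-0.8,0],"dr":[0,0,0]},{"delta_pos":[0.4,-0.8,0],"dr":[0,0,0]},{"delta_pos":[0.35,-0.68,0],"dr":[0,0,0]},{"delta_pos":[0,0,0],"dr":[0,0,0]}]'
python3 -m handwheel '[{"delta_pos":[0,0,0],"dr":[0,0,0]},{"delta_pos":[0,0,-0.5],"dr":[0,0,0]},{"delta_pos":[0,0,-0.7],"dr":[0,0,0]},{"delta_pos":[0,0,-0.5],"dr":[0,0,0]},{"delta_pos":[0,0,-0.2],"dr":[0,0,0]},{"delta_pos":[0,0,-0.2],"dr":[0,0,0]},{"delta_pos":[0,0,0],"dr":[0,0,0]}]'
```

```text
t: 11.7
eef_pos: [0.5151, -0.0716, 0.1944]
ee_rot: [3.141, -0.0, -1.572]
force: [-0.3, 0.1, -1.4]
width: 0.021
gripper_force: 44.9
t: 12.4
eef_pos: [0.5141, -0.0694, 0.1312]
ee_rot: [3.141, -0.0, -1.57]
force: [0.3, -0.9, -0.8]
width: 0.0214
gripper_force: 44.9
```

```bash
python3 -m handwheel '[{"delta_pos":[0,0,-0.15],"dr":[0,0,0]},{"delta_pos":[0,0,-0.15],"dr":[0,0,0]},{"delta_pos":[0,0,-0.1],"dr":[0,0,0]},{"delta_pos":[0,0,-0.1],"dr":[0,0,0]},{"delta_pos":[0,0,-0.1],"dr":[0,0,0]},{"delta_pos":[0,0,0],"dr":[0,0,0]}]'
```

```text
t: 13.0
eef_pos: [0.514, -0.0698, 0.1128]
ee_rot: [3.141, -0.0, -1.57]
force: [-0.0, 0.3, -0.6]
width: 0.021
gripper_force: 44.9
```

```bash
python3 -m handwheel '[{"delta_pos":[0,0,-0.3],"dr":[0,0,0]},{"delta_pos":[0,0,-0.3],"dr":[0,0,0]},{"delta_pos":[0,0,-0.3],"dr":[0,0,0]},{"delta_pos":[0,0,-0.2],"dr":[0,0,0]},{"delta_pos":[0,0,-0.1],"dr":[0,0,0]},{"delta_pos":[0,0,0],"dr":[0,0,0]}]'
```

```text
t: 13.6
eef_pos: [0.514, -0.0698, 0.0766]
ee_rot: [3.14, -0.0, -1.57]
force: [-0.1, -0.8, -0.8]
width: 0.021
gripper_force: 44.9
```

```bash
python3 -m handwheel '[{"delta_pos":[0,0,-0.05],"dr":[0,0,0]},{"delta_pos":[0,0,-0.04],"dr":[0,0,0]},{"delta_pos":[0,0,0],"dr":[0,0,0]}]'
python3 -m handwheel '[{"delta_pos":[0,0,0],"dr":[0,0,0]},{"delta_pos":[0,0,0],"dr":[0,0,0]},{"delta_pos":[0,0,0],"dr":[0,0,0]}]' 0
```

```text
t: 13.9
eef_pos: [0.5143, -0.0697, 0.0746]
ee_rot: [-3.141, 0.0, -1.57]
force: [-0.5, 0.9, -0.7]
width: 0.0211
gripper_force: 44.9
t: 14.2
eef_pos: [0.5145, -0.0697, 0.0748]
ee_rot: [-3.141, 0.0, -1.57]
force: [0.1, 0.1, 0.1]
width: 0.0394
gripper_force: 0.0
```

```bash
python3 -m handwheel '[{"delta_pos":[0,0,0.3],"dr":[0,0,0]},{"delta_pos":[0,0,0.7],"dr":[0,0,0]},{"delta_pos":[0,0,0.9],"dr":[0,0,0]},{"delta_pos":[0,0,0.9],"dr":[0,0,0]},{"delta_pos":[0,0,0.7],"dr":[0,0,0]},{"delta_pos":[-0.4,0.8,0.5],"dr":[0,0,7]},{"delta_pos":[-0.4,0.8,0],"dr":[0,0,7]},{"delta_pos":[-0.4,0.8,0],"dr":[0,0,7]},{"delta_pos":[-0.4,0.8,0],"dr":[0,0,7]},{"delta_pos":[-0.37,0.68,0],"dr":[0,0,0]}]'
python3 -m handwheel '[{"delta_pos":[0,0,0],"dr":[0,0,0]},{"delta_pos":[0,0,0],"dr":[0,0,0]},{"delta_pos":[0,0,-0.5],"dr":[0,0,0]},{"delta_pos":[0,0,-0.8],"dr":[0,0,0]},{"delta_pos":[0,0,-0.8],"dr":[0,0,0]},{"delta_pos":[0,0,-0.5],"dr":[0,0,0]},{"delta_pos":[0,0,0],"dr":[0,0,0]}]' -1
python3 - <<'E'
from h import *
print(get_state()['eef_pos'])
a=snap('scene','s5.png')
z=lambda im,x,y,w,h:cv2.resize(im[y:y+h,x:x+w],None,fx=5,fy=5,interpolation=cv2.INTER_CUBIC)
cv2.imwrite('pics/v5.png',z(a,170,150,130,120)[...,::-1])
E
```

```text
t: 15.2
eef_pos: [0.4547, 0.0476, 0.1955]
ee_rot: [-3.14, -0.0, -1.077]
force: [-0.3, 1.3, -0.6]
width: 0.0438
gripper_force: 0.0
t: 15.9
eef_pos: [0.4541, 0.0454, 0.1149]
ee_rot: [3.138, 0.0, -1.083]
force: [-0.6, -0.3, 0.5]
width: 0.0869
gripper_force: 0.0
[0.45412124 0.04538488 0.11485659]
```

View pics/v5.png

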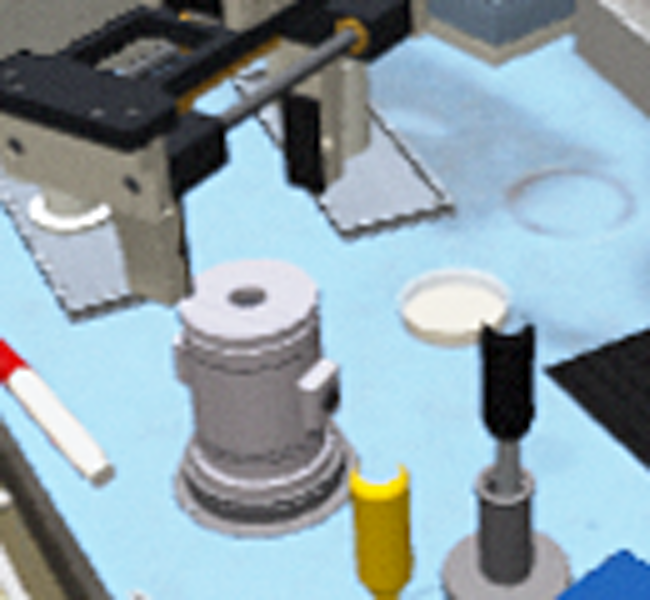

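Rod is back in its stand (zoom 508,400), the hole is now dark (parts dropped) and the open fingers straddle the bucket. Descending to grip.

```bash
python3 -m handwheel '[{"delta_pos":[0.02,0.04,-0.5],"dr":[0,0,0]},{"delta_pos":[0,0,-0.6],"dr":[0,0,0]},{"delta_pos":[0,0,-0.6],"dr":[0,0,0]},{"delta_pos":[0,0,-0.5],"dr":[0,0,0]},{"delta_pos":[0,0,-0.3],"dr":[0,0,0]},{"delta_pos":[0,0,0],"dr":[0,0,0]}]'
python3 -m handwheel '[{"delta_pos":[0,0,0],"dr":[0,0,0]},{"delta_pos":[0,0,0],"dr":[0,0,0]},{"delta_pos":[0,0,0],"dr":[0,0,0]},{"delta_pos":[0,0,0],"dr":[0,0,0]}]' 0.6 25
```

```text
t: 16.55
eef_pos: [0.4558, 0.0476, 0.0414]
ee_rot: [3.141, -0.0, -1.082]
force: [-0.4, 0.7, 0.5]
width: 0.0875
gripper_force: 0.0
t: 16.95
eef_pos: [0.4557, 0.0478, 0.042]
ee_rot: [-3.142, -0.0, -1.082]
force: [-4.5, -1.7, 4.4]
width: 0.0611
gripper_force: 2.8
```

```bash
python3 -m handwheel '[{"delta_pos":[0,0,0],"dr":[0,0,0]},{"delta_pos":[0,0,0],"dr":[0,0,0]}]' 1 40
```

```text
t: 17.15
eef_pos: [0.455, 0.0474, 0.0418]
ee_rot: [3.14, -0.0, -1.082]
force: [-4.6, -0.7, 6.4]
width: 0.0587
gripper_force: 40.0
```

```bash
python3 -m handwheel '[{"delta_pos":[0,0,0.1],"dr":[0,0,0]},{"delta_pos":[0,0,0.1],"dr":[0,0,0]},{"delta_pos":[0,0,0.2],"dr":[0,0,0]},{"delta_pos":[0,0,0],"dr":[0,0,0]}]'
```

```text
t: 17.55
eef_pos: [0.4564, 0.0482, 0.0544]
ee_rot: [-3.14, -0.0, -1.081]
force: [0.6, 0.2, -4.2]
width: 0.0588
gripper_force: 40.0
```

```bash
python3 -m handwheel '[{"delta_pos":[0,0,0.5],"dr":[0,0,0]},{"delta_pos":[0,0,0.8],"dr":[0,0,0]},{"delta_pos":[0,0,0.8],"dr":[0,0,0]},{"delta_pos":[0,0,0.8],"dr":[0,0,0]},{"delta_pos":[0.5,-0.13,0],"dr":[0,0,0]},{"delta_pos":[0.8,-0.21,0],"dr":[0,0,0]},{"delta_pos":[0.8,-0.21,0],"dr":[0,0,0]},{"delta_pos":[0.8,-0.21,0],"dr":[0,0,0]},{"delta_pos":[0.8,-0.21,0],"dr":[0,0,0]},{"delta_pos":[0.8,-0.21,0],"dr":[0,0,0]}]'
python3 -m handwheel '[{"delta_pos":[0.8,-0.21,0],"dr":[0,0,0]},{"delta_pos":[0.8,-0.21,0],"dr":[0,0,0]},{"delta_pos":[0.8,-0.22,0],"dr":[0,0,0]},{"delta_pos":[0,0,0],"dr":[0,0,0]},{"delta_pos":[0,0,-0.4],"dr":[0,0,0]},{"delta_pos":[0,0,-0.8],"dr":[0,0,0]},{"delta_pos":[0,0,-0.8],"dr":[0,0,0]},{"delta_pos":[0,0,-0.8],"dr":[0,0,0]},{"delta_pos":[0,0,-0.4],"dr":[0,0,0]},{"delta_pos":[0,0,0],"dr":[0,0,0]}]'
```

```text
t: 18.55
eef_pos: [0.5917, 0.0118, 0.139]
ee_rot: [3.14, 0.001, -1.082]
force: [0.6, -0.0, -3.6]
width: 0.0583
gripper_force: 40.0
t: 19.55
eef_pos: [0.6605, -0.007, 0.0418]
ee_rot: [3.137, 0.001, -1.082]
force: [-0.1, 0.8, -3.2]
width: 0.0584
gripper_force: 40.0
```

```bash
python3 -m handwheel '[{"delta_pos":[0,0,-0.2],"dr":[0,0,0]},{"delta_pos":[0,0,-0.1],"dr":[0,0,0]},{"delta_pos":[0,0,-0.06],"dr":[0,0,0]},{"delta_pos":[0,0,0],"dr":[0,0,0]}]'
```

```text
t: 19.95
eef_pos: [0.663, -0.0067, 0.0341]
ee_rot: [-3.141, -0.0, -1.082]
force: [1.0, 0.1, -4.4]
width: 0.0584
gripper_force: 40.0
```

```bash
python3 -m handwheel '[{"delta_pos":[0,0,-0.05],"dr":[0,0,0]},{"delta_pos":[0,0,-0.03],"dr":[0,0,0]},{"delta_pos":[0,0,0],"dr":[0,0,0]}]'
```

```text
t: 20.25
eef_pos: [0.6628, -0.0067, 0.0314]
ee_rot: [-3.142, 0.0, -1.082]
force: [-0.0, -0.2, -3.7]
width: 0.0587
gripper_force: 40.0
```

```bash
python3 -m handwheel '[{"delta_pos":[0,0,-0.03],"dr":[0,0,0]},{"delta_pos":[0,0,-0.03],"dr":[0,0,0]},{"delta_pos":[0,0,0],"dr":[0,0,0]}]'
```

```text
t: 20.55
eef_pos: [0.6629, -0.0068, 0.0309]
ee_rot: [-3.141, -0.0, -1.081]
force: [-3.3, 0.8, 5.7]
width: 0.0583
gripper_force: 40.0
```

```bash
python3 -m handwheel '[{"delta_pos":[0,0,0],"dr":[0,0,0]},{"delta_pos":[0,0,0],"dr":[0,0,0]},{"delta_pos":[0,0,0],"dr":[0,0,0]},{"delta_pos":[0,0,0],"dr":[0,0,0]}]' -1
python3 -m handwheel '[{"delta_pos":[0,0,0.4],"dr":[0,0,0]},{"delta_pos":[0,0,0.8],"dr":[0,0,0]},{"delta_pos":[0,0,0.9],"dr":[0,0,0]},{"delta_pos":[0,0,0.9],"dr":[0,0,0]},{"delta_pos":[0,0,0.6],"dr":[0,0,0]},{"delta_pos":[-0.7,0.18,0.4],"dr":[0,0,-7]},{"delta_pos":[-0.9,0.24,0],"dr":[0,0,-7]},{"delta_pos":[-0.9,0.24,0],"dr":[0,0,-7]},{"delta_pos":[-0.9,0.24,0],"dr":[0,0,-7]},{"delta_pos":[-0.9,0.24,0],"dr":[0,0,-6.4]}]'
python3 -m handwheel '[{"delta_pos":[-0.9,0.24,0],"dr":[0,0,0]},{"delta_pos":[-0.9,0.24,0],"dr":[0,0,0]},{"delta_pos":[-0.8,0.2,0],"dr":[0,0,0]},{"delta_pos":[0,0,0],"dr":[0,0,0]},{"delta_pos":[0,0,0],"dr":[0,0,0]}]'
python3 - <<'E'
from h import *
np.set_printoptions(precision=4,suppress=True)
print(get_state()['eef_pos'],get_state()['ee_rot'])
a=snap('scene','s6.png')
for q,z in(('sleeve',.006),('ring_seat',.014),('reducer',0),('bucket_hole',.091),('mat_top',.003)):print(q,[(np.round(d['location'],1),round(d['conf'],2),at_z('scene',d['location'],z)) for d in mark_of('scene',q)[:5]])
print(proj('scene',(.4547,.0472,.072)),proj('scene',(.4547,.0472,.006)))
z=lambda im,x,y,w,h:cv2.resize(im[y:y+h,x:x+w],None,fx=5,fy=5,interpolation=cv2.INTER_CUBIC)
cv2.imwrite('pics/v6.png',z(a,190,160,160,120)[...,::-1])
E
```

```text
t: 20.95
eef_pos: [0.663, -0.0067, 0.0296]
ee_rot: [-3.141, -0.0, -1.082]
force: [0.0, 0.1, -0.4]
width: 0.084
gripper_force: 0.0
t: 21.95
eef_pos: [0.533, 0.0276, 0.1505]
ee_rot: [-3.141, 0.0, -1.687]
force: [-0.1, 0.4, 0.6]
width: 0.0877
gripper_force: 0.0
t: 22.45
eef_pos: [0.4561, 0.0483, 0.1508]
ee_rot: [-3.14, 0.001, -1.681]
force: [0.5, 0.0, 0.0]
width: 0.0875
gripper_force: 0.0
[0.4561 0.0483 0.1508] [-3.1395  0.0012 -1.6807]
sleeve [(array([223.9, 241.9]), 0.74, array([0.4574, 0.048 , 0.006 ]))]
ring_seat []
reducer []
bucket_hole [(array([311.1, 199.6]), 0.73, array([ 0.6505, -0.0184,  0.091 ])), (array([210.6, 291.6]), 0.4, array([ 0.3483, -0.1514,  0.091 ]))]
mat_top [(array([179.6, 231.2]), 0.64, array([0.3846, 0.1444, 0.003 ])), (array([310.8, 230.2]), 0.63, array([ 0.6539, -0.0192,  0.003 ]))]
[220.4743 219.1961] [222.9601 242.5043]
```

```bash
python3 -m handwheel '[{"delta_pos":[0,0,-0.5],"dr":[0,0,0]},{"delta_pos":[0,0,-0.8],"dr":[0,0,0]},{"delta_pos":[0,0,-0.8],"dr":[0,0,0]},{"delta_pos":[0,0,-0.8],"dr":[0,0,0]},{"delta_pos":[0,0,-0.8],"dr":[0,0,0]},{"delta_pos":[0,0,-0.5],"dr":[0,0,0]},{"delta_pos":[0,0,-0.2],"dr":[0,0,0]},{"delta_pos":[0,0,0],"dr":[0,0,0]}]'
python3 -m handwheel '[{"delta_pos":[0,0,0],"dr":[0,0,0]},{"delta_pos":[0,0,0],"dr":[0,0,0]},{"delta_pos":[0,0,0],"dr":[0,0,0]},{"delta_pos":[0,0,0],"dr":[0,0,0]},{"delta_pos":[0,0,0],"dr":[0,0,0]},{"delta_pos":[0,0,0],"dr":[0,0,0]}]' 1 15
```

```text
t: 23.55
eef_pos: [0.4555, 0.0475, 0.0168]
ee_rot: [3.14, -0.001, -1.682]
force: [-0.2, -0.3, 0.3]
width: 0.0875
gripper_force: 0.0
t: 24.15
eef_pos: [0.4559, 0.0479, 0.0177]
ee_rot: [-3.141, 0.0, -1.682]
force: [0.5, -0.0, 0.2]
width: 0.045
gripper_force: 0.0
```

```bash
python3 -m handwheel '[{"delta_pos":[0,0,0],"dr":[0,0,0]},{"delta_pos":[0,0,0],"dr":[0,0,0]}]'
python3 -m handwheel '[{"delta_pos":[0,0,0.1],"dr":[0,0,0]},{"delta_pos":[0,0,0.2],"dr":[0,0,0]},{"delta_pos":[0,0,0.3],"dr":[0,0,0]},{"delta_pos":[0,0,0.4],"dr":[0,0,0]},{"delta_pos":[0,0,0],"dr":[0,0,0]}]'
```

```text
t: 24.35
eef_pos: [0.4558, 0.0479, 0.0177]
ee_rot: [-3.141, 0.0, -1.682]
force: [-1.8, -0.1, 2.2]
width: 0.0422
gripper_force: 15.0
t: 24.85
eef_pos: [0.457, 0.0484, 0.0494]
ee_rot: [-3.139, 0.002, -1.682]
force: [0.4, -0.2, -1.7]
width: 0.0423
gripper_force: 15.0
```

```bash
python3 -m handwheel '[{"delta_pos":[0,0,0.5],"dr":[0,0,0]},{"delta_pos":[0,0,0.7],"dr":[0,0,0]},{"delta_pos":[0,0,0.7],"dr":[0,0,0]},{"delta_pos":[0,0,0.3],"dr":[0,0,0]},{"delta_pos":[0,0,0],"dr":[0,0,0]}]'
python3 - <<'E'
from h import *
np.set_printoptions(precision=4,suppress=True)
a=snap('scene','s7.png');b=snap('top','t7.png')
for n in('scene','top'):
  for q in('reducer','sleeve','wide_tray_free','narrow_tray_free','bucket_hole','mat_top','bucket'):print(n,q,[(np.round(d['location'],1),round(d['conf'],2)) for d in mark_of(n,q)[:5]])
print(get_state()['eef_pos'],get_state()['force'])
print(proj('scene',(.4547,.0472,0)),proj('scene',(.4547,.0472,.102)))
z=lambda im,x,y,w,h:cv2.resize(im[y:y+h,x:x+w],None,fx=4,fy=4,interpolation=cv2.INTER_CUBIC)
cv2.imwrite('pics/v7.png',np.hstack([z(a,180,150,100,110),z(b,250,130,80,110)])[...,::-1])
E
```

```text
t: 25.35
eef_pos: [0.4565, 0.0483, 0.1145]
ee_rot: [-3.139, 0.002, -1.682]
force: [-0.5, -0.1, -0.9]
width: 0.0422
gripper_force: 15.0
scene reducer [(array([221.8, 243.4]), 0.9), (array([221.3, 208.6]), 0.27)]
scene sleeve [(array([220.5, 208.8]), 0.71)]
scene wide_tray_free [(array([244.3, 187.2]), 0.77)]
scene narrow_tray_free [(array([188.3, 203.8]), 0.84)]
scene bucket_hole [(array([311.6, 193.4]), 0.82), (array([317.1, 202.1]), 0.73)]
scene mat_top [(array([307.7, 228.1]), 0.73), (array([223.8, 237.4]), 0.71), (array([178.5, 231. ]), 0.54), (array([220.9, 244.7]), 0.18)]
scene bucket [(array([310. , 227.8]), 0.68)]
top reducer []
top sleeve []
top wide_tray_free [(array([313.2, 222.6]), 0.72), (array([285.2, 159.1]), 0.67), (array([184.5, 184. ]), 0.56)]
top narrow_tray_free [(array([186.1, 243.8]), 0.59), (array([310.5, 218.6]), 0.58), (array([283.6, 160.1]), 0.21)]
top bucket_hole [(array([285.9, 150.8]), 0.75)]
top mat_top [(array([285.2, 159. ]), 0.73), (array([249.1, 123.1]), 0.58)]
top bucket [(array([283.6, 158. ]), 0.66)]
[0.4558 0.0479 0.1136] [ 0.8611 -0.2716 -0.6799]
[223.1758 244.5266] [219.271  207.9132]
```

```bash
python3 -m handwheel '[{"delta_pos":[0.4,0.5,0],"dr":[0,0,0]},{"delta_pos":[0.65,0.8,0],"dr":[0,0,0]},{"delta_pos":[0.65,0.8,0],"dr":[0,0,0]},{"delta_pos":[0.65,0.8,0],"dr":[0,0,0]},{"delta_pos":[0.65,0.8,0],"dr":[0,0,0]},{"delta_pos":[0.65,0.8,0],"dr":[0,0,0]},{"delta_pos":[0.65,0.8,0],"dr":[0,0,0]},{"delta_pos":[0.65,0.8,0],"dr":[0,0,0]},{"delta_pos":[0.2,0.26,0],"dr":[0,0,0]},{"delta_pos":[0,0,0],"dr":[0,0,0]}]'
python3 -m handwheel '[{"delta_pos":[0,0,0],"dr":[0,0,0]},{"delta_pos":[0,0,-0.4],"dr":[0,0,0]},{"delta_pos":[0,0,-0.7],"dr":[0,0,0]},{"delta_pos":[0,0,-0.7],"dr":[0,0,0]},{"delta_pos":[0,0,-0.5],"dr":[0,0,0]},{"delta_pos":[0,0,0],"dr":[0,0,0]}]'
python3 - <<'E'
from h import *
np.set_printoptions(precision=4,suppress=True)
s=get_state();print(s['eef_pos'],s['ee_rot'])
a=snap('scene','s8.png');b=snap('top','t8.png')
for n in('scene','top'):print(n,[(np.round(d['location'],1),round(d['conf'],2)) for d in mark_of(n,'sleeve')[:5]])
print(proj('scene',(.611,.2387,.033)),proj('top',(.611,.2387,.033)))
z=lambda im,x,y,w,h:cv2.resize(im[y:y+h,x:x+w],None,fx=5,fy=5,interpolation=cv2.INTER_CUBIC)
cv2.imwrite('pics/v8.png',np.hstack([z(a,190,130,80,100),z(b,140,130,80,100)])[...,::-1])
E
```

```text
t: 27.15
eef_pos: [0.611, 0.2401, 0.1125]
ee_rot: [3.141, -0.001, -1.681]
force: [-0.7, -1.2, 0.1]
width: 0.0425
gripper_force: 15.0
t: 27.75
eef_pos: [0.6085, 0.2372, 0.0419]
ee_rot: [3.138, -0.003, -1.683]
force: [-0.3, -0.7, -0.0]
width: 0.0423
gripper_force: 15.0
[0.6085 0.2372 0.0419] [ 3.1381 -0.0028 -1.6827]
scene [(array([241.9, 178.2]), 0.75)]
top [(array([284.3, 158. ]), 0.19)]
[244.0146 178.6272] [184.9566 181.4835]
```

View pics/v8.png

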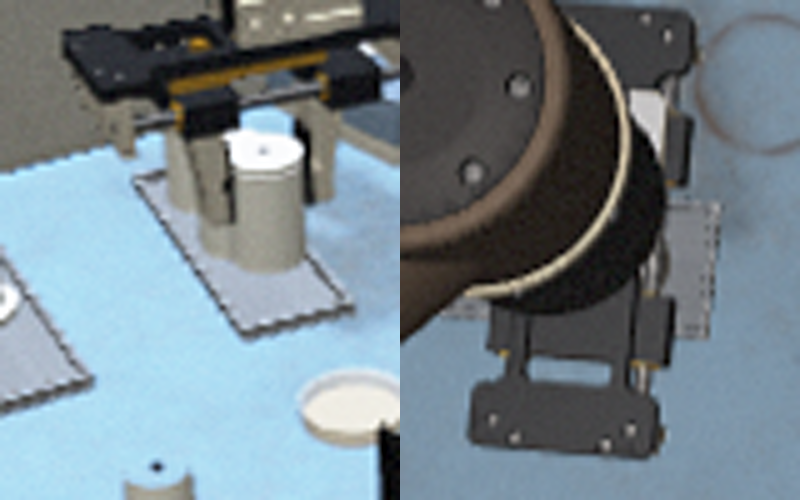

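The sleeve hangs upright at zoom (268,205), above the free end of the wide tray and clear of its neighbour. Lowering.

```bash
python3 -m handwheel '[{"delta_pos":[0,0,-0.4],"dr":[0,0,0]},{"delta_pos":[0,0,-0.3],"dr":[0,0,0]},{"delta_pos":[0,0,-0.15],"dr":[0,0,0]},{"delta_pos":[0,0,-0.06],"dr":[0,0,0]},{"delta_pos":[0,0,0],"dr":[0,0,0]}]'
```

```text
t: 28.45
eef_pos: [0.6101, 0.2385, 0.0168]
ee_rot: [3.141, -0.001, -1.682]
force: [-0.1, -0.9, -0.7]
width: 0.0422
gripper_force: 15.0
```

```bash
python3 -m handwheel '[{"delta_pos":[0,0,-0.03],"dr":[0,0,0]},{"delta_pos":[0,0,-0.03],"dr":[0,0,0]},{"delta_pos":[0,0,0],"dr":[0,0,0]}]'
```

```text
t: 28.75
eef_pos: [0.6105, 0.2388, 0.0158]
ee_rot: [-3.141, 0.0, -1.682]
force: [-0.8, -0.5, -0.4]
width: 0.0421
gripper_force: 15.0
```

```bash
python3 -m handwheel '[{"delta_pos":[0,0,-0.03],"dr":[0,0,0]},{"delta_pos":[0,0,0],"dr":[0,0,0]}]'
```

```text
t: 28.95
eef_pos: [0.6106, 0.2389, 0.0157]
ee_rot: [-3.141, 0.0, -1.682]
force: [-1.8, -0.3, 5.9]
width: 0.0417
gripper_force: 15.0
```

```bash
python3 -m handwheel '[{"delta_pos":[0,0,0],"dr":[0,0,0]},{"delta_pos":[0,0,0],"dr":[0,0,0]},{"delta_pos":[0,0,0],"dr":[0,0,0]},{"delta_pos":[0,0,0.3],"dr":[0,0,0]},{"delta_pos":[0,0,0.8],"dr":[0,0,0]},{"delta_pos":[0,0,0.9],"dr":[0,0,0]},{"delta_pos":[0,0,0.9],"dr":[0,0,0]},{"delta_pos":[0,0,0.9],"dr":[0,0,0]},{"delta_pos":[-0.4,-0.5,0.6],"dr":[0,0,0]}]' -1
python3 -m handwheel '[{"delta_pos":[-0.75,-0.93,0],"dr":[0,0,3.8]},{"delta_pos":[-0.75,-0.93,0],"dr":[0,0,0]},{"delta_pos":[-0.75,-0.93,0],"dr":[0,0,0]},{"delta_pos":[-0.75,-0.93,0],"dr":[0,0,0]},{"delta_pos":[-0.75,-0.93,0],"dr":[0,0,0]},{"delta_pos":[-0.75,-0.93,0],"dr":[0,0,0]},{"delta_pos":[-0.25,-0.28,0],"dr":[0,0,0]},{"delta_pos":[0,0,0],"dr":[0,0,0]},{"delta_pos":[0,0,0],"dr":[0,0,0]}]'
python3 - <<'E'
from h import *
np.set_printoptions(precision=4,suppress=True)
s=get_state();print(s['eef_pos'],s['ee_rot'])
a=snap('scene','s9.png');b=snap('top','t9.png')
for n in('scene','top'):
  for q in('reducer','sleeve','wide_tray_free'):
    print(n,q,[(np.round(d['location'],1),round(d['conf'],2)) for d in (mark_of(n,q)[:5])])
print(proj('scene',(.4547,.0472,0)),proj('scene',(.611,.2387,.004)),proj('top',(.611,.2387,.004)),proj('top',(.611,.2387,.07)))
E
```

```text
t: 29.85
eef_pos: [0.5999, 0.2249, 0.1492]
ee_rot: [-3.139, 0.002, -1.681]
force: [-1.1, -0.5, 0.3]
width: 0.0879
gripper_force: 0.0
t: 30.75
eef_pos: [0.4567, 0.0483, 0.1473]
ee_rot: [-3.14, 0.001, -1.616]
force: [0.5, -0.9, -0.8]
width: 0.0877
gripper_force: 0.0
[0.4567 0.0483 0.1473] [-3.14    0.0007 -1.6157]
scene reducer [(array([220.1, 244.2]), 0.77)]
scene sleeve [(array([240.7, 188.2]), 0.73)]
scene wide_tray_free [(array([242.8, 187. ]), 0.85)]
top reducer []
top sleeve [(array([183.9, 183.2]), 0.58)]
top wide_tray_free [(array([185.8, 181.9]), 0.55)]
[223.1758 244.5266] [244.5409 187.4103] [186.5675 182.7582] [182.7751 179.7572]
```

```bash
python3 -m handwheel '[{"delta_pos":[0,0,-0.5],"dr":[0,0,0]},{"delta_pos":[0,0,-0.8],"dr":[0,0,0]},{"delta_pos":[0,0,-0.8],"dr":[0,0,0]},{"delta_pos":[0,0,-0.8],"dr":[0,0,0]},{"delta_pos":[0,0,-0.8],"dr":[0,0,0]},{"delta_pos":[0,0,-0.5],"dr":[0,0,0]},{"delta_pos":[0,0,-0.3],"dr":[0,0,0]},{"delta_pos":[0,0,0],"dr":[0,0,0]}]'
python3 -m handwheel '[{"delta_pos":[0,0,0],"dr":[0,0,0]},{"delta_pos":[0,0,0],"dr":[0,0,0]},{"delta_pos":[0,0,0],"dr":[0,0,0]},{"delta_pos":[0,0,0],"dr":[0,0,0]},{"delta_pos":[0,0,0],"dr":[0,0,0]},{"delta_pos":[0,0,0],"dr":[0,0,0]},{"delta_pos":[0,0,0],"dr":[0,0,0]},{"delta_pos":[0,0,0],"dr":[0,0,0]}]' 1 15
```

```text
t: 31.95
eef_pos: [0.4552, 0.0476, 0.0106]
ee_rot: [3.14, -0.001, -1.616]
force: [0.1, -0.5, 0.1]
width: 0.0876
gripper_force: 0.0
t: 32.75
eef_pos: [0.4558, 0.0479, 0.0116]
ee_rot: [3.142, -0.0, -1.616]
force: [-0.5, 0.2, 1.0]
width: 0.0317
gripper_force: 15.0
```

```bash
python3 -m handwheel '[{"delta_pos":[0,0,0.2],"dr":[0,0,0]},{"delta_pos":[0,0,0.6],"dr":[0,0,0]},{"delta_pos":[0,0,0.8],"dr":[0,0,0]},{"delta_pos":[0,0,0.8],"dr":[0,0,0]},{"delta_pos":[0,0,0.6],"dr":[0,0,0]},{"delta_pos":[0,0.5,0],"dr":[0,0,0]},{"delta_pos":[0,0.9,0],"dr":[0,0,0]},{"delta_pos":[0,0.9,0],"dr":[0,0,0]},{"delta_pos":[0,0.9,0],"dr":[0,0,0]},{"delta_pos":[0,0.9,0],"dr":[0,0,0]}]'
python3 -m handwheel '[{"delta_pos":[0,0.9,0],"dr":[0,0,0]},{"delta_pos":[0,0.9,0],"dr":[0,0,0]},{"delta_pos":[0,0.7,0],"dr":[0,0,0]},{"delta_pos":[0,0,0],"dr":[0,0,0]},{"delta_pos":[0,0,-0.4],"dr":[0,0,0]},{"delta_pos":[0,0,-0.8],"dr":[0,0,0]},{"delta_pos":[0,0,-0.5],"dr":[0,0,0]},{"delta_pos":[0,0,0],"dr":[0,0,0]}]'
python3 - <<'E'
from h import *
np.set_printoptions(precision=4,suppress=True)
s=get_state();print(s['eef_pos'],s['ee_rot'],s['width'])
a=snap('scene','s10.png');b=snap('top','t10.png')
for n in('scene','top'):
  for q in('reducer','narrow_tray_free'):
    print(n,q,[(np.round(d['location'],1),round(d['conf'],2)) for d in (mark_of(n,q)[:5])])
print(proj('scene',(.456,.246,.043)),proj('top',(.456,.246,.043)),at_z('top',(158.1,246.2),.007),at_z('top',(132.3,245.4),.007))
E
```

```text
t: 33.75
eef_pos: [0.4556, 0.1719, 0.102]
ee_rot: [-3.141, 0.0, -1.616]
force: [0.5, -0.8, -0.2]
width: 0.0316
gripper_force: 15.0
t: 34.55
eef_pos: [0.4542, 0.2434, 0.048]
ee_rot: [3.138, -0.004, -1.617]
force: [-0.6, -0.3, -1.4]
width: 0.0318
gripper_force: 15.0
[0.4542 0.2434 0.048 ] [ 3.138  -0.0037 -1.6171] 0.03183074807150761
scene reducer [(array([244.9, 189.5]), 0.58), (array([188.8, 195.3]), 0.56)]
scene narrow_tray_free [(array([258.1, 212.6]), 0.73), (array([186.9, 202.2]), 0.62)]
top reducer [(array([184.5, 246.5]), 0.61), (array([286.4, 161.5]), 0.28)]
top narrow_tray_free [(array([184.2, 246.9]), 0.65)]
[190.5694 189.992 ] [182.377  246.1001] [0.4566 0.3103 0.007 ] [0.4604 0.373  0.007 ]
```

```bash
python3 -m handwheel '[{"delta_pos":[-0.02,0.02,-0.4],"dr":[0,0,0]},{"delta_pos":[0,0,-0.4],"dr":[0,0,0]},{"delta_pos":[0,0,-0.2],"dr":[0,0,0]},{"delta_pos":[0,0,-0.1],"dr":[0,0,0]},{"delta_pos":[0,0,-0.04],"dr":[0,0,0]},{"delta_pos":[0,0,0],"dr":[0,0,0]}]'
```

```text
t: 35.45
eef_pos: [0.4552, 0.2465, 0.0162]
ee_rot: [3.141, -0.0, -1.615]
force: [-0.7, 0.4, 0.3]
width: 0.0321
gripper_force: 15.0
```

```bash
python3 -m handwheel '[{"delta_pos":[0,0,-0.03],"dr":[0,0,0]},{"delta_pos":[0,0,-0.03],"dr":[0,0,0]},{"delta_pos":[0,0,0],"dr":[0,0,0]}]'
```

```text
t: 35.75
eef_pos: [0.4555, 0.2468, 0.0155]
ee_rot: [-3.141, 0.001, -1.615]
force: [-1.6, -1.7, 7.8]
width: 0.0313
gripper_force: 15.1
```

```bash
python3 -m handwheel '[{"delta_pos":[0,0,0],"dr":[0,0,0]},{"delta_pos":[0,0,0],"dr":[0,0,0]},{"delta_pos":[0,0,0],"dr":[0,0,0]},{"delta_pos":[0,0,0],"dr":[0,0,0]},{"delta_pos":[0,0,0.4],"dr":[0,0,0]},{"delta_pos":[0,0,0.8],"dr":[0,0,0]},{"delta_pos":[0,0,0.9],"dr":[0,0,0]},{"delta_pos":[0,0,0.9],"dr":[0,0,0]},{"delta_pos":[0,0,0.9],"dr":[0,0,0]},{"delta_pos":[0,0,0.9],"dr":[0,0,0]}]' -1
python3 -m handwheel '[{"delta_pos":[0,-0.7,0.5],"dr":[0,0,0]},{"delta_pos":[0,-0.9,0],"dr":[0,0,0]},{"delta_pos":[0,-0.9,0],"dr":[0,0,0]},{"delta_pos":[0,-0.9,0],"dr":[0,0,0]},{"delta_pos":[0,-0.9,0],"dr":[0,0,0]},{"delta_pos":[0,-0.9,0],"dr":[0,0,0]},{"delta_pos":[0,-0.9,0],"dr":[0,0,0]},{"delta_pos":[0,-0.9,0],"dr":[0,0,0]},{"delta_pos":[0,-0.9,0],"dr":[0,0,0]},{"delta_pos":[0,0,0],"dr":[0,0,0]}]'
python3 - <<'E'
from h import *
np.set_printoptions(precision=4,suppress=True)
s=get_state();print(s['eef_pos'])
a=snap('scene','s11.png');b=snap('top','t11.png')
for n in('scene','top'):
  for q,z in(('reducer',.004),('sleeve',.004),('bucket_hole',.091),('bucket',.003),('rod_grip',.11)):
    print(n,q,[(np.round(d['location'],1),round(d['conf'],2),at_z(n,d['location'],z)[:2]) for d in mark_of(n,q)[:4]])
o=cv2.imread('pics/top0.png')[...,::-1].astype(int)
d=(np.abs(o-b).sum(2)>90).astype(np.uint8);k,l,st,c=cv2.connectedComponentsWithStats(cv2.morphologyEx(d,cv2.MORPH_OPEN,np.ones((3,3),np.uint8)))
print([(st[i].tolist()) for i in range(1,k) if st[i,4]>25])
o=cv2.imread('pics/scene0.png')[...,::-1].astype(int)
d=(np.abs(o-a).sum(2)>90).astype(np.uint8);k,l,st,c=cv2.connectedComponentsWithStats(cv2.morphologyEx(d,cv2.MORPH_OPEN,np.ones((3,3),np.uint8)))
print([(st[i].tolist()) for i in range(1,k) if st[i,4]>25])
E
```

```text
t: 36.75
eef_pos: [0.4551, 0.2463, 0.1607]
ee_rot: [-3.141, 0.001, -1.616]
force: [0.3, 0.9, -0.5]
width: 0.0878
gripper_force: 0.0
t: 37.75
eef_pos: [0.4546, 0.0072, 0.1744]
ee_rot: [-3.141, -0.0, -1.618]
force: [1.0, 0.1, 0.2]
width: 0.0877
gripper_force: 0.0
[0.4546 0.0072 0.1744]
scene reducer [(array([191.1, 202.8]), 0.55, array([0.452 , 0.2455])), (array([221.9, 246. ]), 0.54, array([0.4484, 0.0396])), (array([313. , 225.9]), 0.45, array([ 0.6676, -0.0095]))]
scene sleeve [(array([244.1, 188.1]), 0.56, array([0.6082, 0.236 ]))]
scene bucket_hole [(array([312.3, 194.2]), 0.96, array([ 0.6664, -0.0016])), (array([310.4, 229.9]), 0.25, array([ 0.5833, -0.1064]))]
scene bucket [(array([308.2, 228.9]), 0.96, array([ 0.6516, -0.0119]))]
scene rod_grip [(array([270.4, 223.2]), 0.72, array([ 0.5142, -0.0667])), (array([239.6, 256.6]), 0.58, array([ 0.4184, -0.1209])), (array([328.7, 233.6]), 0.55, array([ 0.5905, -0.1527]))]
top reducer [(array([188.4, 247.1]), 0.86, array([0.4521, 0.2369]))]
top sleeve [(array([180.4, 184.7]), 0.86, array([0.6066, 0.254 ]))]
top bucket_hole [(array([2
[... 214 characters left out ...]
46, array([ 0.5967, -0.1364])), (array([313.1, 221.5]), 0.31, array([ 0.504 , -0.0574]))]
[[271, 141, 30, 28, 575], [174, 171, 21, 18, 287], [177, 194, 188, 115, 8383], [174, 236, 20, 20, 252], [320, 280, 32, 16, 210], [157, 286, 38, 18, 365], [304, 288, 13, 7, 46], [292, 302, 8, 7, 40], [209, 309, 21, 29, 249], [153, 320, 5, 39, 146], [206, 335, 33, 49, 882], [116, 337, 34, 32, 554], [259, 379, 27, 5, 102]]
[[0, 0, 72, 270, 16374], [176, 0, 66, 88, 4891], [193, 87, 58, 16, 536], [161, 104, 115, 85, 2662], [223, 147, 9, 4, 28], [236, 151, 19, 26, 310], [244, 178, 8, 13, 79], [191, 188, 11, 15, 84], [318, 192, 8, 7, 35], [295, 202, 34, 34, 741], [204, 212, 34, 37, 680], [0, 273, 12, 32, 166]]
```

The before/after picture differences are only at the expected places: bucket on the mat, sleeve and reducer in their trays, and the arm. Handing in.

```bash
python3 -c "from station import job_done;print(job_done())"
```

```text
the job is handed in; nothing more can be done
None
```

Job handed in at about 38 s: rod back in its stand, bucket upside down within about 4 mm of the mat's centre by my estimate, sleeve and reducer standing in the free places of their trays, and nothing dropped, toppled or moved that I could detect; the judge gave no verdict.

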